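# Take a bayonet signal lamp head off its mount

### The arm

A 7-joint arm with a two-finger parallel gripper is mounted at the origin on a cart in front of the work surface, level with it; the furniture and walls round the work are solid. World frame = base frame: x ahead of the robot, y to its left, z up, the work surface at z = 0. Lengths are in mm, angles in rad, forces in N, time in s.
With the tool pointing down it reaches from about 400 to 850 mm from the base axis. Payload 10.4 kg.
Tool frame: the origin (TCP) lies on the mounting face of the last link; the fingertips stand 173 mm ahead of it and the grasp point (between the pads) lies 155 mm ahead of it (r.tcp_to_tips is the distance from the TCP to the fingertips, in mm); z points along the fingers, y is the line along which they close (so a half turn about z gives the same grasp; the last joint's range is limited). The gripper opens to 85 mm and grips with 20 to 120 N. Pads are 22 mm wide; open, the fingers measure 114 mm over their backs; the gripper's body (76 mm by 85 mm) begins 54 mm behind the grasp point. The pads swing forward as they close: fully open they stand 13 mm farther back than shut.
Start: joints at [1.138, 0.332, -0.065, 1.46, 0.022, 1.35, -0.088], TCP at [249.03, -573.251, 404.738] pointing down, gripper open.
Joint ranges: [-2.6, 2.6], [-0.5, 2.12], [-1.47, 1.34], [0.16, 2.42], [-1.27, 4.41], [0.06, 2.06], [-2.6, 2.6]. Speed limits (rad/s): [2.22, 2.22, 2.79, 2.79, 3.14, 3.14, 3.14].

### API

Orientations are given as a unit quaternion [w, x, y, z].
In Python, from plant import monitor, snapshot, sign_off, nets, r gives the robot as it stands.
- The arm moves only by the tool move_arm, never from a script. Its argument "increments" is a list that holds one entry, the list of rows, each a list of 4 numbers: the shift along the tool's x, y, z in cm, then the turn about the tool's z in units of 6 degrees (1.0 is 6 degrees). A call has exactly 8 rows; each row is the pose to reach, as a shift and turn from the pose commanded when the call began, along the tool's axes at that moment; what a row does not reach only later rows make up. A row lasts 1/8 s, in which the tool goes at most 62.5 mm and 10.7 degrees, less where a joint would pass 70% of its speed; a pose out of reach is approached as far as the arm can. A call with a gripper value outside its range is refused whole. "hand" is the closure, from 0 (fully open) to 1 (shut), set as the call begins (left out, the last holds). The fingers move at their own pace and stop on an object; "squeeze" is the grip in N (left out, the last holds). Time passes only in rows, so rows that repeat a pose let the fingers close, or fill a call up. It gives the time, the measured TCP pose, the force, the opening and the grip force at its end, in the units of the state.
- monitor.read_state(): the state, without advancing time (a new reading comes with each control period).
- snapshot(name): name is "scene" or "side" or "wrist"; returns a dict with "color" (420x560x3 uint8, red, green, blue), "mtx" (3x3 intrinsics, pixels), "R" (3x3) and "t" (3): a world point X has camera coordinates R X + t. Camera axes: x right, y down, z forward; pixel columns grow to the right and rows downward; lengths in mm; the calibration is good to about 2 mm. A picture is of the moment at which its call begins. There is no depth.
- sign_off(): hands the job in; it is judged then, once.
Trained networks look in a picture, given as the dict that the camera call returned (one of the last four; its "shot" number tells which), for a name from the list of things; names that differ only in an ending like _2 or _b are one class to them, and where a whole thing is asked for, a point or a joint stands for the part that bears it (a point fixed in the world has none). Each returns a list of dicts, best first, with "score" (0 to 1); they miss things now and then, are a little off and sometimes report something else, mostly with a low value. They report only what shows in the picture. A call takes as long as a camera call. They do not tell look-alikes from the thing itself.
- nets.regions_of(picture, label): "region" (420x560 bool, what is visible of it) and "at" ([column, row] in pixels, amid what is visible of it).
- nets.pinpoint(picture, label): "at" ([column, row] in pixels: a listed point, or the origin of a listed thing).
The state is a dict: "t": time; "joints": joint angles; "qd": joint speeds; "joint_torque": joint torques, N m; "eef_pos": TCP position; "tcp_rot": TCP orientation; "wrist_force": force on the tool from outside, world axes, zero at the start; "moment": the same for the moment, N m; "finger_gap": finger opening in mm; "finger_force": force on a finger pad.
Only numpy, scipy, OpenCV 4.12 (cv2) and the standard library are available. Lean on these libraries where they do the work, as an engineer would, in place of code of your own. Each camera call takes 0.05 s, during which the arm holds its last target. There are 200 camera calls.

### The job

Take the amber lamp head off its mount: push the red release button right down (it stays down), turn the head counter-clockwise until you feel it reach its stop, and lift it straight off. Then stand it upright in the middle of the blue tray. Do not force the button or the mount, do not drop the head, and leave the other things alone.

Things in the scene. Friction and masses are not known exactly. Their poses are not given: they have to be found in the camera images.
- lamp_head: Amber signal lamp head, loose, 67 mm high, 0.1 to 0.2 kg; origin at the centre of its underside, z up its axis. From below: grey spigot 32 mm in diameter, 14 mm long, with two lugs at its foot along head +x and -x (5 mm high, 8 wide, 43 tip to tip); black collar 60 mm in diameter at 14 to 21 mm; amber lens 54 mm at 21 to 42 mm; black grip cap at 42 to 67 mm. Stands by itself on its spigot.
- head_cap (a point): Centre of the top of the black grip cap, 67 mm above the underside of the head, on its axis. The cap is 25 mm high, 46 mm along head x, with two flats facing head +y and -y, 40 mm apart, to grip it by.
- lamp_mount: Lamp mount, fixed on a grey control box 90 mm high: foot 150x86x8 mm, black round socket housing 76 mm in diameter, and beside it (mount -x) a black block with the red release button. Origin on the socket's axis at the foot's underside, z up. At the start the head is locked in it, head x along mount x, head underside 23 mm and cap top 90 mm above this origin.
- mount_axis (a point): Centre of the socket's top, 34 mm above the foot's underside. A spring presses the head up with about 8 N against two tabs inside; side play 1.5 mm. It unlocks counter-clockwise seen from above, with a drag of 0.02 to 0.15 N m. The ring with tabs and end stops may be clamped at any angle: the hard stop comes after 58 to 90 degrees of turning, which cannot be seen, only felt.
- socket_floor (a point): Centre of the socket, 22 mm above the foot's underside, where the lugs turn. Only at the stop, or less than 3 degrees before it, are the lugs under their slots and the head lifts out freely; elsewhere it is held. Over 70 N of head on mount breaks it. In small steps, read the moment on the tool, and take 0.25 to 0.4 N m above the drag as the stop.
- release (a joint): Travel of the red release button, m: 0 standing up, 0.007 hard down. It needs about 5 N to move and stays where it is left. Its pin blocks the head from turning until it is down by 0.0055.
- button_top (a point): Centre of the top face of the red release button, 24 mm in diameter, which stands 11 mm clear of its block when up; 65 mm from the socket axis towards mount -x, 37 mm above the foot's underside when up. Moves with the button. Press straight down with the closed fingers; it breaks above 35 N.
- parts_tray: Blue tray, fixed on a stand 90 mm high; the tray is 110x110x26 mm outside, walls 4 mm, with a black rubber mat; origin at the centre of the underside of the tray, z up. The raised lid of the trolley stands upright between the robot and all these things, at world x = 0.27, 0.64 m wide, its top edge at z = 0.56: bring the arm in over it.
- tray_mat (a point): Centre of the top of the mat in the tray, 8 mm above the tray's underside; the walls rise 18 mm above it.
- contactor: Black and white contactor block, 76x45x70 mm; leave alone.
- breaker: White circuit breaker, 80x17x66 mm; leave alone.
- drink_bottle: Small pale pink drink bottle, 42 mm wide, 84 mm high; leave alone.
- tape_measure: Red tape measure, 63x74x43 mm; leave alone.
Things that resemble listed ones, but are neither listed nor needed, are in the scene too. Leave any brown look-alike of the lamp_head alone.

How it is judged:
By the outcome, as a careful person would: the job done as asked, in the order asked, and still so for the second after the job is handed in, with the robot touching nothing.
It also fails if it takes over 72 s, if anything falls off the work surface, if the arm or the gripper's body presses on something with over 40 N, if the wrist force passes 120 N, or if a joint passes its speed limit or range.

## Working session

There is one attempt and no reset: what is moved stays moved. The work goes in short steps, Python scripts to look and compute and a tool call to move; the robot and the scene stay as the last step left them, time stands still between calls to the robot, and variables do not carry over. Pictures are saved under pics/ and viewed, at most 10 in all, crops included, and the job is handed in when it is done.

Besides the shell and the picture viewer there is one more tool, called after "Request:" by a JSON object that holds its "name" and its "arguments". move_arm: Moves the arm, as the interface text tells. Its arguments: {"type":"object","properties":{"increments":{"type":"array"},"hand":{"type":"number"},"squeeze":{"type":"number"}},"required":["increments"]}

```bash
ls; mkdir -p pics; cat > h.py <<'E'
import numpy as np, cv2
from plant import monitor, snapshot, sign_off, nets, r
def save(p,n): cv2.imwrite(f'pics/{n}.png',cv2.cvtColor(p['color'],cv2.COLOR_RGB2BGR))
def tri(obs):
    # obs: list of (pic,uv); least squares point + residual px
    A=[];b=[]
    for p,uv in obs:
        P=np.array(p['mtx'])@np.c_[p['R'],p['t']]
        for k in (0,1):
            row=P[k]-uv[k]*P[2]; row=row/np.linalg.norm(row[:3]); A.append(row[:3]); b.append(-row[3])
    X,*_=np.linalg.lstsq(np.array(A),np.array(b),rcond=None); return X, np.array(A)@X-np.array(b)
def proj(p,X):
    c=np.array(p['R'])@X+np.array(p['t']); q=np.array(p['mtx'])@c; return q[:2]/q[2]
def onz(p,uv,z):
    R=np.array(p['R']);t=np.array(p['t']); C=-R.T@t; d=R.T@np.linalg.inv(p['mtx'])@np.array([*uv,1]); return C+d*(z-C[2])/d[2]
E
python3 - <<'E'
from h import *
P={n:snapshot(n) for n in('scene','side','wrist')}
im=[P[n]['color'] for n in P]
cv2.imwrite('pics/a.png',cv2.cvtColor(cv2.resize(np.hstack(im[:2]),(800,300)),cv2.COLOR_RGB2BGR))
save(P['scene'],'scene'); save(P['side'],'side')
for l in('head_cap','mount_axis','button_top','tray_mat','lamp_head','lamp_mount','parts_tray'):
  for n in P:
    print(l,n,[(np.round(d['at']),round(d['score'],2)) for d in nets.pinpoint(P[n],l)[:3]])
for n in P: print(n,np.round(-np.array(P[n]['R']).T@P[n]['t']))
s=monitor.read_state(); print(s)
E
```

```text
pics
head_cap scene [(array([207., 230.]), 0.71), (array([206., 221.]), 0.45)]
head_cap side [(array([197., 220.]), 0.75), (array([225., 210.]), 0.65)]
head_cap wrist []
mount_axis scene [(array([207., 250.]), 0.88)]
mount_axis side [(array([206., 238.]), 0.73), (array([202., 249.]), 0.65), (array([284., 248.]), 0.3)]
mount_axis wrist []
button_top scene []
button_top side []
button_top wrist []
tray_mat scene [(array([204., 178.]), 0.93), (array([212., 260.]), 0.62)]
tray_mat side [(array([238., 173.]), 0.69), (array([269., 282.]), 0.24)]
tray_mat wrist []
lamp_head scene [(array([208., 253.]), 0.75)]
lamp_head side [(array([227., 228.]), 0.85), (array([198., 240.]), 0.72)]
lamp_head wrist []
lamp_mount scene [(array([210., 259.]), 0.73)]
lamp_mount side [(array([201., 249.]), 0.78)]
lamp_mount wrist []
parts_tray scene [(array([208., 185.]), 0.71)]
parts_tray side []
parts_tray wrist []
scene [596. 833. 737.]
side [305. 861. 886.]
wrist [ 319. -543.  372.]
{'t': 1.2, 'joints': array([ 1.13841881,  0.33219327, -0.06472541,  1.46009784,  0.02160845,
        1.34988143, -0.08850652]), 'qd': array([-1.42453347e-03, -6.09887009e-04, -4.42853432e-04, -5.29803702e-05,
        1.37966001e-03, -9.66375685e-04,  1.04060412e-03]), 'joint_torque': array([ 1.74152415e-04, -6.25222206e+01,  4.87364433e-02, -3.91828179e+01,
        1.64245995e-02,  1.91854844e-03, -7.24454003e-05]), 'eef_pos': array([ 249.03185916, -573.2525775 ,  404.74282758]), 'tcp_rot': array([5.37912606e-05, 9.79081328e-01, 2.03469287e-01, 2.20606626e-05]), 'wrist_force': array([-0.23422787, -0.29682839, -0.50853624]), 'moment': array([-0.04225362,  0.0143972 , -0.02152185]), 'finger_force': 0.0, 'finger_gap': 85.73279471974169}
```

View images.

View pics/scene.png

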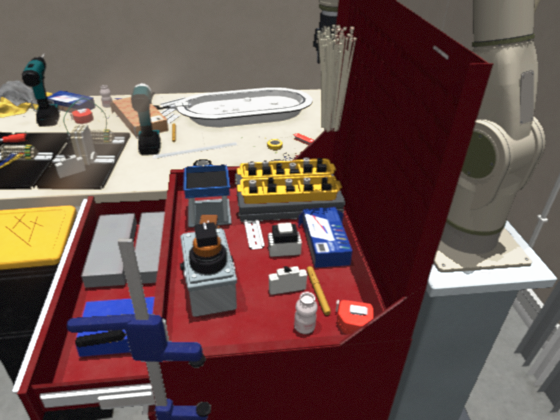

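View pics/side.png

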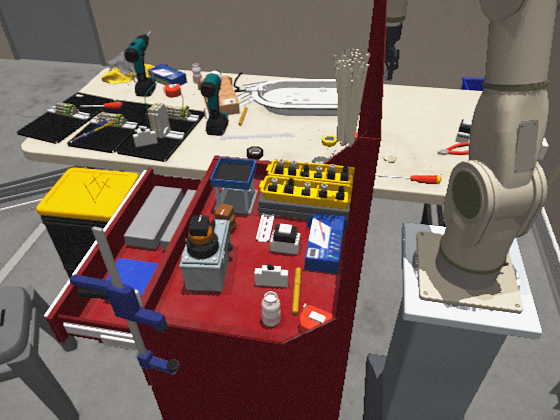

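```bash
python3 - <<'E'
from h import *
a=snapshot('scene');b=snapshot('side')
for n,u,v in [('cap',(207,230),(199,219)),('mat',(204,178),(235,172)),('axis',(207,250),(204,241))]:
    X,e=tri([(a,u),(b,v)]); print(n,np.round(X),np.round(e,1), np.round(proj(a,X)),np.round(proj(b,X)))
def crop(p,c,w=60):
    x,y=c; return cv2.resize(p['color'][y-w:y+w,x-w:x+w],(400,400),interpolation=cv2.INTER_CUBIC)
cv2.imwrite('pics/c.png',cv2.cvtColor(np.hstack([crop(a,(207,235)),crop(b,(215,225))]),cv2.COLOR_RGB2BGR))
E
```

```text
cap [632. 129. 181.] [-1.5 -3.8  0.8  4. ] [206. 228.] [199. 221.]
mat [ 643. -198.   86.] [ 1.5  3.1 -1.  -3.3] [205. 179.] [235. 171.]
axis [634. 119. 112.] [ 1.5  3.5 -0.9 -3.8] [208. 252.] [204. 239.]
```

View pics/c.png

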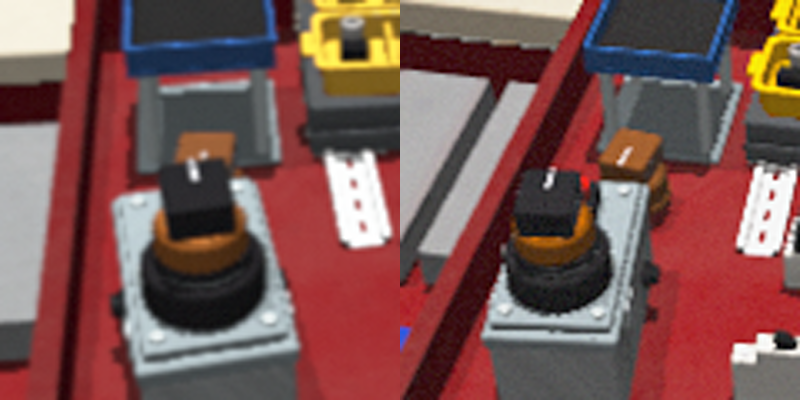

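Request:
{"name": "move_arm", "arguments": {"increments": [[[0,0,-6,0],[0,0,-12,0],[0,0,-18,0],[0,0,-24,0],[0,0,-30,0],[0,0,-36,0],[2,-1.4,-38,0],[7,-5,-38,0]]]}}

```text
t: 2.3
eef_pos: [286.0, -488.7, 762.3]
tcp_rot: [0.016, 0.979, 0.201, 0.005]
wrist_force: [1.2, -0.1, 0.3]
finger_gap: 85.3
finger_force: 0.0
```

Request:
{"name": "move_arm", "arguments": {"increments": [[[4.5,-3,-0.5,-1],[9,-6,-1,-2],[13.5,-9,-1,-3],[18,-12,-1,-4],[22.5,-15.5,-1,-5],[27,-18.5,-1,-6],[31.5,-21.5,-1,-7],[36,-24.5,-1,-8]]]}}

```text
t: 3.3
eef_pos: [519.9, -119.4, 765.0]
tcp_rot: [0.015, 0.811, 0.585, -0.001]
wrist_force: [0.5, -1.9, 0.7]
finger_gap: 85.5
finger_force: 0.0
```

Request:
{"name": "move_arm", "arguments": {"increments": [[[0,0,0,0],[0,0,0,0],[0,0,0,0],[0,0,0,0],[0,0,0,0],[0,0,0,0],[0,0,0,0],[0,0,0,0]]]}}

```text
t: 4.3
eef_pos: [519.6, -120.6, 764.8]
tcp_rot: [0.015, 0.812, 0.584, -0.001]
wrist_force: [-0.1, 0.3, -0.3]
finger_gap: 85.0
finger_force: 0.0
```

```bash
cat >> h.py <<'E'
def pp(p,ls):
    for l in ls: print(l,[(np.round(d['at'],1),round(d['score'],2)) for d in nets.pinpoint(p,l)[:3]])
def axes():
    s=monitor.read_state(); w,x,y,z=s['tcp_rot']
    from scipy.spatial.transform import Rotation as Q
    return s, Q.from_quat([x,y,z,w]).as_matrix()
E
python3 - <<'E'
from h import *
p=snapshot('wrist'); save(p,'w1'); np.savez('w1.npz',**{k:p[k] for k in('mtx','R','t')})
pp(p,['head_cap','mount_axis','button_top','tray_mat','parts_tray'])
print(np.round(-p['R'].T@p['t']), np.round(p['R'],2).tolist(), p['mtx'][0]); s,R=axes(); print(np.round(R,3).tolist(), s['joints'].round(2))
for n,X in [('cap',(632,129,181)),('mat',(643,-198,98))]: print(n,proj(p,np.array(X)))
E
```

```text
head_cap [(array([320.5,  93.3]), 0.96)]
mount_axis []
button_top [(array([307.6,  25.1]), 0.56)]
tray_mat [(array([337.3, 152.2]), 0.66)]
parts_tray [(array([337.1, 150. ]), 0.93)]
[545. -49. 732.] [[0.95, -0.32, 0.02], [-0.31, -0.9, 0.32], [-0.08, -0.31, -0.95]] [298.4552928   0.        284.2029964]
[[0.318, 0.948, 0.016], [0.948, -0.317, -0.026], [-0.02, 0.023, -1.0]] [ 0.04  0.22  0.13  0.84 -0.01  2.06 -0.15]
cap [293.08304106 -23.53219557]
mat [343.26979269 165.06884668]
```

View pics/w1.png

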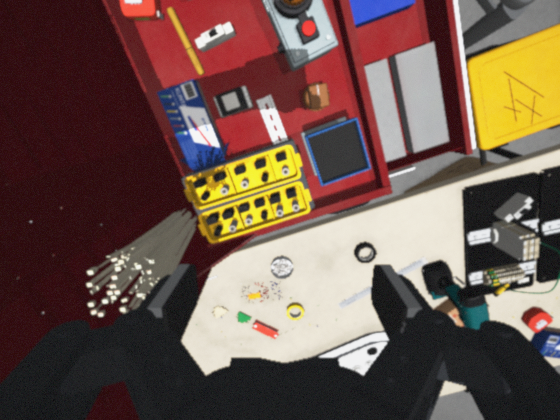

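Request:
{"name": "move_arm", "arguments": {"increments": [[[2,0.7,2,-0.5],[4,1.4,4,-1],[7,2.6,6,-1.5],[9.5,3.6,8,-2],[12,4.5,9.5,-2.5],[14.6,5.5,9.5,-3],[14.6,5.5,9.5,-3],[14.6,5.5,9.5,-3]]]}}

```text
t: 5.6
eef_pos: [619.5, -2.5, 668.4]
tcp_rot: [0.015, 0.71, 0.704, -0.004]
wrist_force: [0.4, -1.5, -0.1]
finger_gap: 85.4
finger_force: 0.0
```

```bash
python3 - <<'E'
from h import *
p=snapshot('wrist'); save(p,'w2'); np.savez('w2.npz',**{k:p[k] for k in('mtx','R','t')})
pp(p,['head_cap','mount_axis','button_top','tray_mat','parts_tray','lamp_mount'])
s,R=axes(); print(np.round(R,3).tolist(), s['joints'].round(2))
for n,X in [('cap',(632,129,181)),('mat',(643,-198,98))]: print(n,proj(p,np.array(X)))
E
```

```text
head_cap [(array([288.2,  65. ]), 0.85), (array([289.8, 173.7]), 0.76), (array([200.8,  76.4]), 0.66)]
mount_axis []
button_top [(array([293.4, 111.6]), 0.51)]
tray_mat []
parts_tray [(array([288.6, 238. ]), 0.91), (array([291.7,  68.2]), 0.6)]
lamp_mount []
[[0.01, 1.0, 0.016], [1.0, -0.009, -0.026], [-0.026, 0.016, -1.0]] [-0.09  0.34  0.03  0.9   0.02  1.88 -0.07]
cap [286.49790233  65.70632473]
mat [292.4262188  252.11827092]
```

View pics/w2.png

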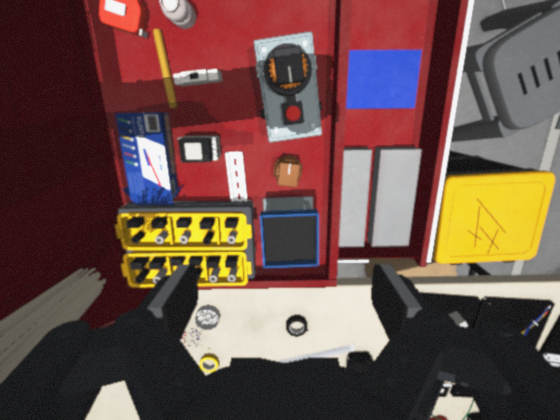

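```bash
python3 - <<'E'
from h import *
a=dict(np.load('w1.npz'));b=dict(np.load('w2.npz'))
def blob(f,c,rad,cond):
    im=cv2.imread(f'pics/{f}.png')[:,:,::-1].astype(int); R,G,B=im[...,0],im[...,1],im[...,2]
    m=cond(R,G,B); yy,xx=np.mgrid[:420,:560]; m&=(np.hypot(xx-c[0],yy-c[1])<rad); return np.array([xx[m].mean(),yy[m].mean()]),m.sum()
red=lambda R,G,B:(R>170)&(G<60)&(B<60)
u,n=blob('w1',(308,27),16,red); v,k=blob('w2',(293,112),16,red); print(u,n,v,k)
X,e=tri([(a,u),(b,v)]); print('button',X.round(1),e.round(1)); print('button z127',onz(b,v,127),onz(a,u,127))
X,e=tri([(a,(337.2,152)),(b,(290,239))]); print('mat',X.round(1),e.round(1),onz(b,(290,239),98),onz(a,(337.2,152),98))
print('cap z180',onz(b,(290,69),180))
pl=[onz(b,c,98) for c in((254,41),(312,33),(267,142),(321,134))]; print(np.round(pl,1).tolist(),np.mean(pl,0))
im=cv2.imread('pics/w2.png'); cv2.imwrite('pics/z.png',cv2.resize(im[25:275,230:350],None,fx=2.4*2/2,fy=2.4,interpolation=cv2.INTER_CUBIC))
s,R=axes();print(s['eef_pos'],np.round(R[:,2],3))
E
```

```text
[304.53846154  31.53846154] 13 [nan nan] 0
 ** On entry to DLASCL parameter number  4 had an illegal value
 ** On entry to DLASCL parameter number  4 had an illegal value<stdin>:5: RuntimeWarning: Mean of empty slice.
  ret = ret.dtype.type(ret / rcount)
Traceback (most recent call last):
  File "h.py", line 11, in tri
    X,*_=np.linalg.lstsq(np.array(A),np.array(b),rcond=None); return X, np.array(A)@X-np.array(b)
         ~~~~~~~~~~~~~~~^^^^^^^^^^^^^^^^^^^^^^^^^^^^^^^^^^^^
numpy.linalg.LinAlgError: SVD did not converge in Linear Least Squares
```

```bash
cat >> h.py <<'E'
def blob(im,c,rad,cond):
    im=im.astype(int); m=cond(im[...,0],im[...,1],im[...,2]); yy,xx=np.mgrid[:420,:560]
    m&=(np.hypot(xx-c[0],yy-c[1])<rad); return np.array([xx[m].mean(),yy[m].mean()]),m.sum()
red=lambda R,G,B:(R>130)&(G<.3*R)&(B<.3*R)
E
python3 - <<'E'
from h import *
a=dict(np.load('w1.npz'));b=dict(np.load('w2.npz'))
L=lambda f: cv2.imread(f'pics/{f}.png')[:,:,::-1]
u,n=blob(L('w1'),(308,27),14,red); v,k=blob(L('w2'),(293,112),12,red); print(u,n,v,k)
X,e=tri([(a,u),(b,v)]); print('button',X.round(1),e.round(1)); print('button z127',onz(b,v,127),onz(a,u,127))
X,e=tri([(a,(337.2,152)),(b,(290,239))]); print('mat',X.round(1),e.round(1),onz(b,(290,239),98),onz(a,(337.2,152),98))
print('cap z180',onz(b,(290,69),180))
pl=[onz(b,c,98) for c in((254,41),(312,33),(267,142),(321,134))]; print(np.round(pl,1).tolist(),np.mean(pl,0))
s,R=axes();print(s['eef_pos'],np.round(R[:,2],3))
E
```

```text
[307.90151515  27.58333333] 132 [292.38888889 112.9047619 ] 126
button [642.3  66.4 126. ] [-0. -0.  0.  0.]
button z127 [642.24187327  66.41420326 127.        ] [642.13817592  66.21378404 127.        ]
mat [ 637.6 -166.2  104.4] [ 0.6  0.1 -0.5 -0.2] [ 638.28649957 -169.3225972    98.        ] [ 637.9793014  -167.08730316   98.        ]
cap z180 [636.84356081 124.94396612 180.        ]
[[582.6, 175.3, 98.0], [674.7, 185.8, 98.0], [598.6, 17.9, 98.0], [693.5, 30.4, 98.0]] [637.36159803 102.34336168  98.        ]
[619.30863247  -2.4987474  668.51842651] [ 0.016 -0.026 -1.   ]
```

Request:
{"name": "move_arm", "arguments": {"increments": [[[3,0.5,2,-0.4],[6,1,7,-0.8],[8.2,1.4,12,-1.1],[8.2,1.4,17,-1.1],[8.2,1.4,22,-1.1],[8.2,1.4,27,-1.1],[8.2,1.4,30,-1.1],[8.2,1.4,31,-1.1]]], "hand": 1}}

```text
t: 6.95
eef_pos: [638.7, 71.3, 354.5]
tcp_rot: [0.014, 0.669, 0.743, -0.006]
wrist_force: [0.0, 0.1, 0.8]
finger_gap: -0.2
finger_force: 0.0
```

```bash
python3 - <<'E'
from h import *
p=snapshot('wrist'); save(p,'w3'); np.savez('w3.npz',**{k:p[k] for k in('mtx','R','t')})
pp(p,['head_cap','mount_axis','button_top'])
s,R=axes(); print(s['eef_pos'],np.round(R,3).tolist(), s['wrist_force'],s['finger_gap'],r.tcp_to_tips)
print('tip',s['eef_pos']+R[:,2]*173)
for X in [(642.3,66.4,127),(635,131,180)]: print(proj(p,np.array(X)))
E
```

```text
head_cap [(array([287.8, 145.9]), 0.95)]
mount_axis []
button_top [(array([288.3, 229.5]), 0.98), (array([121.5, 108.8]), 0.23)]
[639.54120216  71.58528066 358.05371147] [[-0.106, 0.994, 0.018], [0.994, 0.106, -0.026], [-0.028, 0.015, -1.0]] [ 1.65688288 -0.49548692  0.42885763] -0.02696172570007632 173.4
tip [642.60798464  67.10169928 185.13901475]
[285.12756042 229.65609131]
[285.56554868 143.70267789]
```

View pics/w3.png

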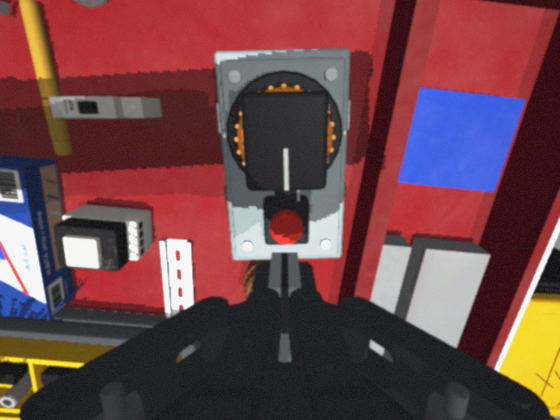

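Request:
{"name": "move_arm", "arguments": {"increments": [[[0,0,1.5,0],[0,0,3,0],[0.1,-0.1,4.2,0],[0.15,-0.1,5.2,0],[0.15,-0.1,5.7,0],[0.15,-0.1,6.0,0],[0.15,-0.1,6.2,0],[0.15,-0.1,6.2,0]]]}}

```text
t: 8.15
eef_pos: [639.0, 71.4, 294.6]
tcp_rot: [0.015, 0.668, 0.744, -0.004]
wrist_force: [-0.6, 1.0, 2.7]
finger_gap: 0.3
finger_force: 1.3
```

Request:
{"name": "move_arm", "arguments": {"increments": [[[0,0,0.05,0],[0,0,0.1,0],[0,0,0.1,0],[0,0,0.15,0],[0,0,0.15,0],[0,0,0.2,0],[0,0,0.2,0],[0,0,0.2,0]]]}}

```text
t: 9.15
eef_pos: [639.1, 71.3, 293.4]
tcp_rot: [0.015, 0.669, 0.744, -0.004]
wrist_force: [-4.5, 0.4, 10.0]
finger_gap: -0.1
finger_force: 5.4
```

```bash
python3 - <<'E'
from h import *
for i in range(1):
  s,R=axes(); print(s['t'],s['eef_pos'], s['wrist_force'],(s['eef_pos']+R[:,2]*173.4))
E
```

```text
9.15 [639.12508047  71.34467243 293.39121774] [-4.53294391  0.37523699 10.01900369] [641.99417891  66.83715196 120.07355986]
```

Request:
{"name": "move_arm", "arguments": {"increments": [[[0,0,0.04,0],[0,0,0.08,0],[0,0,0.12,0],[0,0,0.12,0],[0,0,0.12,0],[0,0,0.12,0],[0,0,0.12,0],[0,0,0.12,0]]]}}

```text
t: 10.15
eef_pos: [639.2, 71.3, 293.2]
tcp_rot: [0.015, 0.669, 0.744, -0.004]
wrist_force: [-8.5, -0.5, 17.5]
finger_gap: 0.1
finger_force: 8.9
```

Request:
{"name": "move_arm", "arguments": {"increments": [[[0,0,-1,0],[0,0,-3,0],[0,0,-5.5,0],[0,0,-8,0],[0,0,-10.5,0],[0,0,-12,0],[0,0,-12,0],[0,0,-12,0]]]}}

```text
t: 11.15
eef_pos: [637.0, 74.3, 410.1]
tcp_rot: [0.014, 0.669, 0.744, -0.005]
wrist_force: [-0.3, -0.5, 0.0]
finger_gap: -0.2
finger_force: 0.0
```

```bash
python3 - <<'E'
from h import *
p=snapshot('wrist'); save(p,'w4'); np.savez('w4.npz',**{k:p[k] for k in('mtx','R','t')})
pp(p,['head_cap','button_top'])
s,R=axes(); print(s['eef_pos'],np.round(R,3).tolist(), s['wrist_force'],s['moment'])
a=dict(np.load('w3.npz')); b=dict(np.load('w2.npz'))
L=lambda f: cv2.imread(f'pics/{f}.png')[:,:,::-1]
q=[blob(L('w3'),(287,226),26,red),blob(L('w4'),proj(p,np.array([642.3,66.4,120])),26,red)];print(q)
print('btn before/after at z127/120',onz(a,q[0][0],127),onz(p,q[1][0],120),onz(p,q[1][0],127))
for X in [(635,131,180)]: print(proj(p,np.array(X)))
c=[(a,(287.8,145.9)),(b,(288.2,65))]; h=nets.pinpoint(p,'head_cap')
if h: c.append((p,h[0]['at']))
X,e=tri(c); print(X,e, [onz(k,u,180).round(1) for k,u in c])
im=p['color'][:, 80:480]; cv2.imwrite('pics/w4c.png',cv2.cvtColor(im,cv2.COLOR_RGB2BGR))
E
```

```text
head_cap [(array([139.2, 212. ]), 0.31)]
button_top [(array([290. , 206.6]), 0.68)]
[637.06180455  74.27818182 410.02421405] [[-0.106, 0.994, 0.014], [0.994, 0.106, -0.027], [-0.028, 0.011, -1.0]] [ 0.47352596 -0.78247774  0.23107599] [ 0.0486087   0.05193655 -0.00073115]
[(array([285.24152542, 236.81779661]), np.int64(236)), (array([286.87234043, 206.90425532]), np.int64(188))]
btn before/after at z127/120 [642.95862786  60.96330672 127.        ] [643.72993634  66.00903242 120.        ] [643.34963242  68.28194818 127.        ]
[286.03984483 139.1171553 ]
[624.54462754 131.00132125 335.17962889] [ -8.24406561  15.96056008  -5.45774178 -20.30895717  12.61869155
   3.1283823 ] [array([636.1, 130.1, 180. ]), array([634.4, 130. , 180. ]), array([539.1,  71.4, 180. ])]
```

View pics/w4c.png

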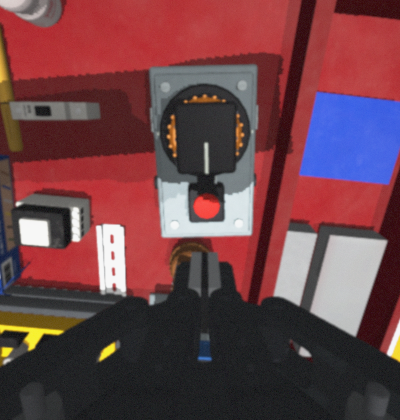

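Request:
{"name": "move_arm", "arguments": {"increments": [[[2,0.1,0,0],[5,0.2,0,0],[6.1,0.3,-0.1,0],[6.1,0.3,0.5,0],[6.2,0.3,2,0],[6.3,0.2,4,0],[6.3,0.2,5.5,0],[6.3,0.2,5.8,0]]], "hand": 0, "squeeze": 40}}

```text
t: 12.35
eef_pos: [633.2, 134.8, 349.8]
tcp_rot: [0.014, 0.669, 0.743, -0.006]
wrist_force: [-0.1, -0.2, 1.1]
finger_gap: 85.0
finger_force: 0.0
```

Request:
{"name": "move_arm", "arguments": {"increments": [[[0,0,0.5,0],[0,0,1,0],[0,0,1.5,0],[0,0,2,0],[0,0,2,0],[0,0,2,0],[0,0,2,0],[0,0,2,0]]]}}

```text
t: 13.35
eef_pos: [633.7, 135.1, 331.6]
tcp_rot: [0.015, 0.669, 0.743, -0.004]
wrist_force: [0.2, 0.7, -0.9]
finger_gap: 85.6
finger_force: 0.0
```

```bash
python3 - <<'E'
from h import *
s,R=axes(); print(s['eef_pos'],np.round(R[:,2],3), s['wrist_force'],s['moment'],s['finger_gap'],(s['eef_pos']+R[:,2]*173.4),s['joints'].round(2))
E
```

```text
[633.74727802 135.11036539 331.59693794] [ 0.016 -0.026 -1.   ] [ 0.21313471  0.69114858 -0.9094364 ] [0.00731843 0.03682529 0.00691258] 85.5708398390999 [636.4911839  130.55859636 158.27840927] [-0.24  0.42 -0.07  1.49  0.06  1.22 -0.21]
```

Request:
{"name": "move_arm", "arguments": {"increments": [[[0,0,0,0],[0,0,0,0],[0,0,0,0],[0,0,0,0],[0,0,0,0],[0,0,0,0],[0,0,0,0],[0,0,0,0]]], "hand": 1}}

```text
t: 14.35
eef_pos: [633.6, 135.2, 331.6]
tcp_rot: [0.015, 0.669, 0.744, -0.005]
wrist_force: [-3.8, -0.2, 5.6]
finger_gap: 39.3
finger_force: 43.9
```

```bash
cat > st.py <<'E'
from h import *
s,R=axes(); q=[]
print('t',s['t'],'pos',s['eef_pos'].round(1),'yaw',round(np.degrees(np.arctan2(R[1,0],R[0,0])),2),'tz',R[:,2].round(3),'F',s['wrist_force'].round(1),'M',s['moment'].round(3),'gap',round(s['finger_gap'],1),round(s['finger_force'],1),'j7',s['joints'][6].round(2))
E
python3 st.py
```

```text
t 14.35 pos [633.6 135.2 331.6] yaw 96.07 tz [ 0.015 -0.026 -1.   ] F [-3.8 -0.2  5.6] M [-0.127  0.906  0.003] gap 39.3 43.9 j7 -0.21
```

Request:
{"name": "move_arm", "arguments": {"increments": [[[0,0,0,-0.4],[0,0,0,-0.8],[0,0,0,-1.2],[0,0,0,-1.6],[0,0,0,-2],[0,0,0,-2.4],[0,0,0,-2.4],[0,0,0,-2.4]]]}}

```text
t: 15.35
eef_pos: [634.1, 135.0, 331.7]
tcp_rot: [0.014, 0.571, 0.821, -0.006]
wrist_force: [3.1, -0.3, 2.9]
finger_gap: 39.5
finger_force: 43.2
```

```bash
python3 st.py
```

```text
t 15.35 pos [634.1 135.  331.7] yaw 110.41 tz [ 0.017 -0.026 -1.   ] F [ 3.1 -0.3  2.9] M [ 0.046 -0.7    0.033] gap 39.5 43.2 j7 0.02
```

Request:
{"name": "move_arm", "arguments": {"increments": [[[0,0,0,-0.8],[0,0,0,-1.6],[0,0,0,-2.4],[0,0,0,-3.2],[0,0,0,-4],[0,0,0,-4.8],[0,0,0,-5.6],[0,0,0,-5.8]]]}}

```text
t: 16.35
eef_pos: [633.8, 135.2, 331.7]
tcp_rot: [0.012, 0.298, 0.954, -0.01]
wrist_force: [0.8, -0.5, 2.6]
finger_gap: 39.4
finger_force: 43.2
```

```bash
python3 st.py
```

```text
t 16.35 pos [633.8 135.2 331.7] yaw 145.28 tz [ 0.016 -0.026 -1.   ] F [ 0.8 -0.5  2.6] M [ 0.163 -0.319 -0.081] gap 39.4 43.2 j7 0.6
```

Request:
{"name": "move_arm", "arguments": {"increments": [[[0,0,0,-0.2],[0,0,0,-0.4],[0,0,0,-0.6],[0,0,0,-0.8],[0,0,0,-1.0],[0,0,0,-1.2],[0,0,0,-1.2],[0,0,0,-1.2]]]}}

```text
t: 17.35
eef_pos: [633.7, 135.4, 331.6]
tcp_rot: [0.011, 0.237, 0.971, -0.011]
wrist_force: [1.4, 1.8, 5.0]
finger_gap: 39.7
finger_force: 43.4
```

```bash
python3 st.py
```

```text
t 17.35 pos [633.7 135.4 331.6] yaw 152.53 tz [ 0.016 -0.026 -1.   ] F [1.4 1.8 5. ] M [ 0.357 -0.191 -0.025] gap 39.7 43.4 j7 0.72
```

Request:
{"name": "move_arm", "arguments": {"increments": [[[0,0,0,-0.05],[0,0,0,-0.1],[0,0,0,-0.15],[0,0,0,-0.2],[0,0,0,-0.25],[0,0,0,-0.3],[0,0,0,-0.35],[0,0,0,-0.35]]]}}

```text
t: 18.35
eef_pos: [633.7, 135.4, 331.6]
tcp_rot: [0.011, 0.22, 0.975, -0.011]
wrist_force: [0.5, 1.6, 5.7]
finger_gap: 39.4
finger_force: 43.4
```

```bash
python3 st.py
```

```text
t 18.35 pos [633.7 135.4 331.6] yaw 154.64 tz [ 0.016 -0.026 -1.   ] F [0.5 1.6 5.7] M [ 0.393 -0.151 -0.034] gap 39.4 43.4 j7 0.76
```

Request:
{"name": "move_arm", "arguments": {"increments": [[[0,0,0,-0.1],[0,0,0,-0.2],[0,0,0,-0.3],[0,0,0,-0.4],[0,0,0,-0.4],[0,0,0,-0.4],[0,0,0,-0.4],[0,0,0,-0.4]]]}}

```text
t: 19.35
eef_pos: [633.6, 135.5, 331.6]
tcp_rot: [0.01, 0.199, 0.98, -0.011]
wrist_force: [0.4, 2.8, 5.9]
finger_gap: 39.0
finger_force: 43.4
```

```bash
python3 st.py
```

```text
t 19.35 pos [633.6 135.5 331.6] yaw 157.04 tz [ 0.016 -0.026 -1.   ] F [0.4 2.8 5.9] M [ 0.42  -0.142 -0.052] gap 39.0 43.4 j7 0.8
```

Request:
{"name": "move_arm", "arguments": {"increments": [[[0,0,0,-0.1],[0,0,0,-0.2],[0,0,0,-0.3],[0,0,0,-0.4],[0,0,0,-0.4],[0,0,0,-0.4],[0,0,0,-0.4],[0,0,0,-0.4]]]}}

```text
t: 20.35
eef_pos: [633.6, 135.6, 331.6]
tcp_rot: [0.01, 0.178, 0.984, -0.011]
wrist_force: [0.4, 1.4, 5.0]
finger_gap: 39.2
finger_force: 43.4
```

```bash
python3 st.py
```

```text
t 20.35 pos [633.6 135.6 331.6] yaw 159.45 tz [ 0.016 -0.026 -1.   ] F [0.4 1.4 5. ] M [ 0.488 -0.117 -0.038] gap 39.2 43.4 j7 0.84
```

Request:
{"name": "move_arm", "arguments": {"increments": [[[0,0,0,-0.1],[0,0,0,-0.2],[0,0,0,-0.3],[0,0,0,-0.4],[0,0,0,-0.4],[0,0,0,-0.4],[0,0,0,-0.4],[0,0,0,-0.4]]]}}

```text
t: 21.35
eef_pos: [633.6, 135.6, 331.6]
tcp_rot: [0.01, 0.158, 0.987, -0.011]
wrist_force: [-0.6, 2.0, 6.0]
finger_gap: 38.9
finger_force: 43.4
```

```bash
python3 st.py
```

```text
t 21.35 pos [633.6 135.6 331.6] yaw 161.85 tz [ 0.016 -0.026 -1.   ] F [-0.6  2.   6. ] M [ 0.52  -0.055 -0.038] gap 38.9 43.4 j7 0.88
```

Request:
{"name": "move_arm", "arguments": {"increments": [[[0,0,0,-0.1],[0,0,0,-0.2],[0,0,0,-0.3],[0,0,0,-0.4],[0,0,0,-0.4],[0,0,0,-0.4],[0,0,0,-0.4],[0,0,0,-0.4]]]}}

```text
t: 22.35
eef_pos: [633.6, 135.7, 331.6]
tcp_rot: [0.009, 0.137, 0.99, -0.012]
wrist_force: [0.0, 2.6, 6.1]
finger_gap: 39.2
finger_force: 43.4
```

```bash
python3 st.py
```

```text
t 22.35 pos [633.6 135.7 331.6] yaw 164.25 tz [ 0.016 -0.026 -1.   ] F [0.  2.6 6.1] M [ 0.598 -0.052 -0.095] gap 39.2 43.4 j7 0.92
```

Request:
{"name": "move_arm", "arguments": {"increments": [[[0,0,0,-0.1],[0,0,0,-0.2],[0,0,0,-0.3],[0,0,0,-0.3],[0,0,0,-0.3],[0,0,0,-0.3],[0,0,0,-0.3],[0,0,0,-0.3]]]}}

```text
t: 23.35
eef_pos: [633.6, 135.7, 331.6]
tcp_rot: [0.009, 0.121, 0.992, -0.012]
wrist_force: [0.4, 2.1, 5.7]
finger_gap: 39.0
finger_force: 43.4
```

```bash
python3 st.py
```

```text
t 23.35 pos [633.6 135.7 331.6] yaw 166.06 tz [ 0.016 -0.026 -1.   ] F [0.4 2.1 5.7] M [ 0.616 -0.074 -0.033] gap 39.0 43.4 j7 0.95
```

Request:
{"name": "move_arm", "arguments": {"increments": [[[0,0,0,-0.1],[0,0,0,-0.2],[0,0,0,-0.3],[0,0,0,-0.4],[0,0,0,-0.4],[0,0,0,-0.4],[0,0,0,-0.4],[0,0,0,-0.4]]]}}

```text
t: 24.35
eef_pos: [633.5, 135.9, 331.6]
tcp_rot: [0.009, 0.101, 0.995, -0.012]
wrist_force: [0.8, 1.5, 5.5]
finger_gap: 39.2
finger_force: 43.2
```

```bash
python3 st.py
```

```text
t 24.35 pos [633.5 135.9 331.6] yaw 168.46 tz [ 0.016 -0.025 -1.   ] F [0.8 1.5 5.5] M [ 0.7   -0.06  -0.092] gap 39.2 43.2 j7 0.99
```

Request:
{"name": "move_arm", "arguments": {"increments": [[[0,0,0,-0.1],[0,0,0,-0.2],[0,0,0,-0.3],[0,0,0,-0.4],[0,0,0,-0.4],[0,0,0,-0.4],[0,0,0,-0.4],[0,0,0,-0.4]]]}}

```text
t: 25.35
eef_pos: [633.5, 136.4, 331.7]
tcp_rot: [0.009, 0.08, 0.997, -0.012]
wrist_force: [-0.2, 4.4, 5.2]
finger_gap: 39.5
finger_force: 42.9
```

```bash
python3 st.py
```

```text
t 25.35 pos [633.5 136.4 331.7] yaw 170.88 tz [ 0.016 -0.024 -1.   ] F [-0.2  4.4  5.2] M [ 1.157 -0.043 -0.162] gap 39.5 42.9 j7 1.03
```

Request:
{"name": "move_arm", "arguments": {"increments": [[[0,0,0,-0.1],[0,0,0,-0.2],[0,0,0,-0.2],[0,0,0,-0.2],[0,0,0,-0.2],[0,0,0,-0.2],[0,0,0,-0.2],[0,0,0,-0.2]]]}}

```text
t: 26.35
eef_pos: [633.4, 136.7, 331.7]
tcp_rot: [0.009, 0.069, 0.998, -0.011]
wrist_force: [-0.0, 4.4, 4.9]
finger_gap: 39.3
finger_force: 42.8
```

```bash
python3 st.py
```

```text
t 26.35 pos [633.4 136.7 331.7] yaw 172.1 tz [ 0.016 -0.024 -1.   ] F [-0.   4.4  4.9] M [ 1.436 -0.037 -0.199] gap 39.3 42.8 j7 1.05
```

Request:
{"name": "move_arm", "arguments": {"increments": [[[0,0,0,-0.1],[0,0,0,-0.2],[0,0,0,-0.2],[0,0,0,-0.2],[0,0,0,-0.2],[0,0,0,-0.2],[0,0,0,-0.2],[0,0,0,-0.2]]]}}

```text
t: 27.35
eef_pos: [633.4, 136.9, 331.7]
tcp_rot: [0.008, 0.059, 0.998, -0.011]
wrist_force: [0.5, 5.1, 5.0]
finger_gap: 39.2
finger_force: 42.5
```

```bash
python3 st.py
```

```text
t 27.35 pos [633.4 136.9 331.7] yaw 173.29 tz [ 0.016 -0.024 -1.   ] F [0.5 5.1 5. ] M [ 1.567  0.051 -0.378] gap 39.2 42.5 j7 1.07
```

Request:
{"name": "move_arm", "arguments": {"increments": [[[0,0,-0.1,0],[0,0,-0.2,0],[0,0,-0.3,0],[0,0,-0.4,0],[0,0,-0.5,0],[0,0,-0.6,0],[0,0,-0.6,0],[0,0,-0.6,0]]]}}

```text
t: 28.35
eef_pos: [633.0, 136.5, 336.1]
tcp_rot: [0.007, 0.059, 0.998, -0.012]
wrist_force: [0.6, 5.0, -3.6]
finger_gap: 39.2
finger_force: 41.0
```

```bash
python3 st.py
```

```text
t 28.35 pos [633.  136.5 336.1] yaw 173.3 tz [ 0.013 -0.025 -1.   ] F [ 0.6  5.  -3.6] M [ 1.514 -0.213 -0.098] gap 39.2 41.0 j7 1.07
```

Request:
{"name": "move_arm", "arguments": {"increments": [[[0,0,-0.2,0],[0,0,-0.4,0],[0,0,-0.6,0],[0,0,-0.8,0],[0,0,-1.0,0],[0,0,-1.0,0],[0,0,-1.0,0],[0,0,-1.0,0]]]}}

```text
t: 29.35
eef_pos: [633.4, 135.5, 347.3]
tcp_rot: [0.008, 0.06, 0.998, -0.013]
wrist_force: [0.9, 0.8, -2.0]
finger_gap: 39.1
finger_force: 41.9
```

```bash
python3 st.py
```

```text
t 29.35 pos [633.4 135.5 347.3] yaw 173.19 tz [ 0.015 -0.026 -1.   ] F [ 0.9  0.8 -2. ] M [0.056 0.1   0.054] gap 39.1 41.9 j7 1.07
```

Request:
{"name": "move_arm", "arguments": {"increments": [[[0,0,-2,0],[0,0,-5,0],[0,-1,-8,0],[-0.5,-4,-8.9,0],[-1,-8,-8.8,0],[-1.6,-12,-8.7,0],[-2.1,-16,-8.6,0],[-2.6,-20,-8.5,0]]]}}

```text
t: 30.35
eef_pos: [634.0, -65.0, 439.5]
tcp_rot: [0.009, 0.059, 0.998, -0.013]
wrist_force: [0.9, 0.4, -1.7]
finger_gap: 39.3
finger_force: 41.9
```

Request:
{"name": "move_arm", "arguments": {"increments": [[[-0.4,-3,0.1,0],[-0.8,-6,0.2,0],[-1.1,-8,0.3,0],[-1.3,-9.5,0.3,0],[-1.3,-9.9,0.3,0],[-1.3,-9.9,0.3,0],[-1.3,-9.9,0.3,0],[-1.3,-9.9,0.3,0]]]}}

```text
t: 31.35
eef_pos: [635.5, -162.9, 437.4]
tcp_rot: [0.009, 0.059, 0.998, -0.013]
wrist_force: [0.2, -0.5, -1.3]
finger_gap: 39.3
finger_force: 41.9
```

```bash
python3 - <<'E'
from h import *
p=snapshot('wrist'); save(p,'w5'); np.savez('w5.npz',**{k:p[k] for k in('mtx','R','t')})
pp(p,['tray_mat','parts_tray','lamp_head'])
a=snapshot('scene');b=snapshot('side')
c=[]
for q in (p,):
    for d in nets.regions_of(q,'parts_tray')[:1]:
        m=d['region']; k,_=cv2.findContours(m.astype(np.uint8),0,1); print(d['score'],d['at'],cv2.minAreaRect(np.vstack(k)))
print(proj(p,np.array([638,-168,98])), [proj(p,np.array([638+x,-168+y,116])).round() .tolist() for x,y in((-55,-55),(55,-55),(55,55),(-55,55))])
E
python3 st.py
```

```text
tray_mat [(array([285.9, 289.7]), 0.47)]
parts_tray [(array([290.5, 186.6]), 0.81)]
lamp_head [(array([374.7, 158.7]), 0.92), (array([280.1, 235.8]), 0.62)]
0.65 [293.4, 171.2] ((287.6341552734375, 185.70730590820312), (113.96534729003906, 115.95311737060547), 83.6598129272461)
[287.36058713 189.79672672] [[223.0, 145.0], [242.0, 249.0], [345.0, 239.0], [339.0, 131.0]]
t 31.7 pos [ 635.3 -163.7  437.4] yaw 173.19 tz [ 0.016 -0.026 -1.   ] F [-0.3 -0.3 -1.4] M [-0.019  0.045 -0.009] gap 39.2 41.9 j7 1.59
```

View pics/w5.png

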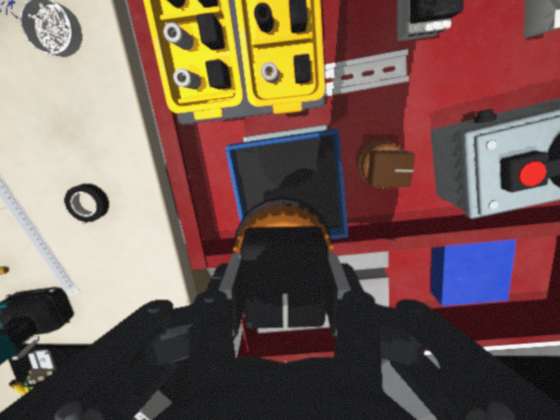

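Request:
{"name": "move_arm", "arguments": {"increments": [[[0,0.1,1,0],[0.1,0.2,3,0],[0.1,0.3,5.5,0],[0.2,0.4,8,0],[0.2,0.5,10,0],[0.2,0.5,11,0],[0.2,0.5,11.3,0],[0.2,0.5,11.5,0]]]}}

```text
t: 32.7
eef_pos: [636.0, -161.6, 322.9]
tcp_rot: [0.009, 0.06, 0.998, -0.013]
wrist_force: [-0.1, 0.0, -0.9]
finger_gap: 39.2
finger_force: 41.9
```

Request:
{"name": "move_arm", "arguments": {"increments": [[[0,0,0.1,0],[0,0,0.2,0],[0,0,0.3,0],[0,0,0.4,0],[0,0,0.5,0],[0,0,0.5,0],[0,0,0.5,0],[0,0,0.5,0]]]}}

```text
t: 33.7
eef_pos: [635.9, -161.6, 317.4]
tcp_rot: [0.009, 0.059, 0.998, -0.013]
wrist_force: [-0.6, -0.3, 1.1]
finger_gap: 39.2
finger_force: 42.1
```

```bash
python3 st.py
```

```text
t 33.7 pos [ 635.9 -161.6  317.4] yaw 173.19 tz [ 0.016 -0.026 -1.   ] F [-0.6 -0.3  1.1] M [0.064 0.138 0.056] gap 39.2 42.1 j7 1.57
```

Contact is just starting (force −1.3 → +1.1 N). A little more to seat it, then check.

Request:
{"name": "move_arm", "arguments": {"increments": [[[0,0,0.05,0],[0,0,0.1,0],[0,0,0.1,0],[0,0,0.1,0],[0,0,0.1,0],[0,0,0.1,0],[0,0,0.1,0],[0,0,0.1,0]]]}}

```text
t: 34.7
eef_pos: [635.9, -161.7, 317.3]
tcp_rot: [0.009, 0.059, 0.998, -0.013]
wrist_force: [-2.6, 1.0, 6.9]
finger_gap: 39.2
finger_force: 42.8
```

```bash
python3 st.py
```

```text
t 34.7 pos [ 635.9 -161.7  317.3] yaw 173.19 tz [ 0.017 -0.027 -1.   ] F [-2.6  1.   6.9] M [0.203 0.647 0.003] gap 39.2 42.8 j7 1.57
```

Request:
{"name": "move_arm", "arguments": {"increments": [[[0,0,0,0],[0,0,0,0],[0,0,0,0],[0,0,0,0],[0,0,0,0],[0,0,0,0],[0,0,0,0],[0,0,0,0]]], "hand": 0.2}}

```text
t: 35.7
eef_pos: [635.8, -161.7, 316.2]
tcp_rot: [0.009, 0.059, 0.998, -0.013]
wrist_force: [0.1, -0.1, -0.0]
finger_gap: 68.5
finger_force: 0.0
```

Request:
{"name": "move_arm", "arguments": {"increments": [[[0,0,-0.5,0],[0,0,-1.5,0],[0,0,-3,0],[0,0,-5,0],[0,0,-8,0],[0,0,-11,0],[0,0,-13,0],[0,0,-13,0]]]}}

```text
t: 36.7
eef_pos: [633.9, -158.2, 449.1]
tcp_rot: [0.011, 0.059, 0.998, -0.013]
wrist_force: [-0.1, -0.8, -0.7]
finger_gap: 68.6
finger_force: 0.0
```

```bash
python3 st.py; python3 - <<'E'
from h import *
p=snapshot('wrist');a=snapshot('scene');b=snapshot('side')
obs=[]
for q in(p,a,b):
    d=nets.pinpoint(q,'head_cap'); print([(np.round(x['at'],1),round(x['score'],2),onz(q,x['at'],165).round(1)) for x in d[:3]])
X=np.array([637.5,-166.5,165.]); print([proj(q,X).round(1) for q in(p,a,b)])
def crop(q,w):
    x,y=proj(q,X).astype(int); y=max(w,min(420-w,y)); return cv2.resize(q['color'][y-w:y+w,x-w:x+w],(266,266),interpolation=cv2.INTER_CUBIC)
cv2.imwrite('pics/f.png',cv2.cvtColor(np.hstack([crop(p,133),crop(a,45),crop(b,45)]),cv2.COLOR_RGB2BGR))
E
```

```text
t 36.7 pos [ 633.9 -158.2  449.1] yaw 173.2 tz [ 0.02  -0.027 -0.999] F [-0.1 -0.8 -0.7] M [ 0.036  0.001 -0.003] gap 68.6 0.0 j7 1.58
[(array([278.8, 206.8]), 0.81, array([ 638.2, -170.4,  165. ])), (array([385.6, 165.3]), 0.75, array([612.1, -77. , 165. ]))]
[(array([206.8, 220.3]), 0.84, array([632.3,  83. , 165. ])), (array([201.8, 159.4]), 0.67, array([ 643.8, -163.1,  165. ]))]
[(array([222.6, 210.2]), 0.9, array([597.,  66., 165.])), (array([230. , 152.8]), 0.88, array([ 643.7, -173.3,  165. ]))]
[array([283.1, 205.5]), array([204.4, 158.6]), array([231.5, 154.4])]
```

View pics/f.png

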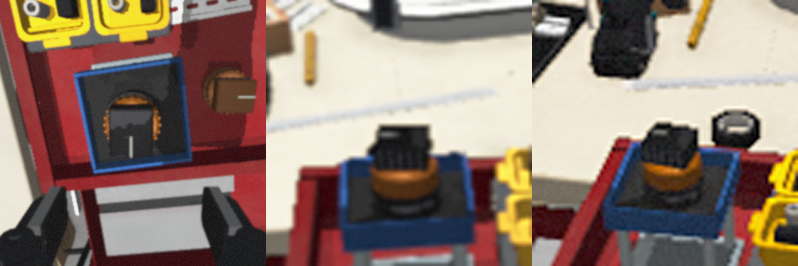

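```bash
python3 -c "
from plant import sign_off
print(sign_off())"
```

```text
the job is handed in; nothing more can be done
None
```

The amber lamp head is off its mount and standing upright in the middle of the blue tray, to within a few millimetres; I pressed the button to its hard stop, felt the mount's stop after about 75° of turning, and handed the job in at about 37 s with the gripper clear.

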